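# Nest a speaker pod in the tapered cup of its stand and press it home

### The job

Take the little speaker pod with the orange band out of its plywood rest, nest its tapered foot in the orange tapered cup of the height-adjustable stand, and press the pod gently straight down until the cup has slid all the way down onto its stop; there lean on it with a steady push of 15 to 25 N for a full second so that the taper bites, then let go, leaving the pod upright in the cup. How high the column is set and how far the cup still has to slide are not known, so feel for the cup and for its stop instead of driving or dropping the pod into it. Do not touch the stand with the gripper, only with the pod, and leave the blue-banded pod and everything else on the table where they are.

Things in the scene. Friction and masses are not known exactly. Their poses are not given: they have to be found in the camera images.
- pod_orange_mid (a point): centre (on the axis, half-way up) of the orange-banded speaker pod, 90 mm tall, z up its axis, 0.15-0.3 kg. From below: aluminium tapered foot, diameter 26 mm at the end, 47.8 mm at 38 mm up; flange, diameter 60, 38-42 mm up, sloping in by 44 mm; round white barrel, diameter 50, from 44 to 90 mm, flat top with orange edge and dark grille. Site 45 mm above the foot's end: barrel from 1 mm below it to 45 mm above
- rest_a: the nearer plywood rest: fixed round drum, 104 mm diameter, 50 mm high, with a straight hole of 51.6 mm diameter; origin at its underside. A pod hangs in it by its flange, foot inside: lift it straight up by 45 mm or more to clear it
- rest_b: the farther plywood rest, the same as the nearer one
- pod_blue_mid (a point): centre of the other pod, same shape and size but with blue bands, hanging in the other, identical rest; to be left there. Which rest holds which pod varies.
- stand: the stand, fixed to the table; origin on its vertical axis at the table top, z up. Dark round base, 120 mm diameter, 12 mm high; then, all on the one axis, a grey tube of 32 mm diameter, an aluminium column, a black buffer collar of 38 mm and on top the orange cup. The column's height differs each time and is NOT given: the cup's rim starts between 100 and 174 mm above the table. The column does not yield
- clamp (a point): centre of the black clamp knob's face at the side of the grey tube, 43 mm above the table and 40 mm from the stand's axis; already tight, not to be used. About the orange cup above it: a hollow cone 36 mm tall, open at the top, inner diameter 44.6 at the rim (outer 53.6) and 24 mm at the bottom, the same slope as the pod's foot. A pod nested in it has its foot's end 3-4 mm above the cup's bottom and its flange 5-6 mm above the rim
- buffer (a joint): how far the springy black collar that carries the cup is compressed downward, in m: it shows the load on it, 0.1 mm per N (10 N/mm), the weights included, about 0.0001 at the start. The cup itself slides down into this collar against a steady 6 N or so of friction (no spring), by an unknown 2 to 16 mm, to a hard stop on it, and stays where it is left; only at the stop can the load rise well over 6 N
- tape_roll: roll of white tape lying flat, 90 mm diameter, 25 mm high, origin at its underside; leave alone
- audio_box: silver audio interface box, 85 x 150 x 32 mm, origin at its underside; leave alone
- phone_case: black phone wallet, 90 x 160 x 16 mm, origin at its underside; leave alone
- mug: white mug, 80 mm diameter, 90 mm tall, origin at its underside; leave alone
- screwdriver: screwdriver lying on the table, origin at its underside; leave alone
- glue_jar: amber jar, 56 mm diameter, 70 mm tall, origin at its underside; leave alone
There are look-alikes about, which are no part of the job. Leave any purple, turquoise or yellow look-alike of the part that bears pod_orange_mid alone.

How it is judged:
By the outcome, as a careful person would: the job done as asked, in the order asked, and still so for the second after the job is handed in, with the robot touching nothing.
It also fails if it takes over 64 s, if anything falls off the work surface, if the arm or the gripper's body presses on something with over 40 N, if the wrist force passes 120 N, or if a joint passes its speed limit or range.

### The arm

A 7-joint arm with a two-finger parallel gripper is mounted at the origin on the work surface. World frame = base frame: x ahead of the robot, y to its left, z up, the work surface at z = 0. Lengths are in m, angles in rad, forces in N, time in s.
With the tool pointing down it reaches from about 0.425 to 0.875 m from the base axis. Payload 4.7 kg.
Tool frame: the origin (TCP) lies at the very end of the fingers, on their centre line; the grasp point (between the pads) lies 19 mm behind it; z points along the fingers, y is the direction in which the jaws open and shut (so a half turn about z gives the same grasp; the last joint's range is limited). The gripper opens to 87 mm and grips with 3 to 60 N. Pads are 19 mm wide; open, the fingers measure 117 mm over their backs; the gripper's body (75 mm by 190 mm) begins 51 mm behind the grasp point.
Start: joints at [1.201, 0.321, -0.07, 1.45, 0.023, 1.371, -0.057], TCP at [0.243, -0.603, 0.223] pointing down, gripper open.
Joint ranges: [-2.86, 2.86], [-0.3, 2.09], [-1.38, 1.24], [0.06, 2.45], [-1.56, 4.7], [0.09, 2.05], [-2.69, 2.69]. Speed limits (rad/s): [2.57, 2.57, 3.14, 3.14, 3.14, 3.14, 3.14].

### API

Orientations are given as a rotation vector (axis times angle).
In Python, from bench import * gives the robot as it stands.
- The arm moves only by the shell command python3 -m jog 'ROWS' [OPENING] [FORCE]. ROWS is JSON, a list of rows, each a list of 4 numbers: the shift along the world's x, y, z in mm, then the turn about the world's z in rad. In form: [[x, y, z, twist], ...]. A call has exactly 8 rows; each row is the pose to reach, as a shift and turn from the pose commanded when the call began; what a row does not reach only later rows make up. A row lasts 1/8 s, in which the tool goes at most 62.5 mm and 10.7 degrees, less where a joint would pass 70% of its speed; a pose out of reach is approached as far as the arm can. A call with a gripper value outside its range is refused whole. OPENING is the opening, from -1 (shut) to 1 (fully open), set as the call begins (- or left out, the last holds). The fingers move at their own pace and stop on an object; FORCE is the grip in N (left out, the last holds). Time passes only in rows, so rows that repeat a pose let the fingers close, or fill a call up. It gives the time, the measured TCP pose, the force and the opening at its end, in the units of the state.
- get_state(): the state, without advancing time (a new reading comes with each control period).
- get_image(name): name is "scene" or "top" or "wrist"; returns a dict with "image" (400x640x3 uint8, red, green, blue), "fx", "fy", "cx", "cy" (pixels), "position" and "rotation" of the camera in the world; the wrist camera has in their place "tool_from_camera" (4x4, takes a point from camera to tool coordinates, whose origin is the TCP and whose axes are the flange's). Camera axes: x right, y down, z forward; pixel columns grow to the right and rows downward; lengths in m; the calibration is good to about 2 mm. A picture is of the moment at which its call begins: read the wrist's pose just before it. There is no depth.
- close_job(): hands the job in, once; it reports no verdict.
The state is a dict: "time": time; "joint_positions": joint angles; "qd": joint speeds; "joint_torque": joint torques, N m; "position": TCP position; "tool_rot": TCP orientation; "ft_force": force on the tool from outside, world axes, zero at the start; "torque": the same for the moment, N m; "grip_width": opening from 0.0 (shut) to 1.0 (fully open).
Only numpy, scipy, OpenCV 4.12 (cv2) and the standard library are available. Lean on these libraries where they do the work, as an engineer would, in place of code of your own. Each camera call takes 0.05 s, during which the arm holds its last target. There are 200 camera calls.

## Working session

There is one attempt and no reset: what is moved stays moved. The work goes in short steps, Python scripts to look and compute and a shell command to move; the robot and the scene stay as the last step left them, time stands still between calls to the robot, and variables do not carry over. Pictures are saved under pics/ and viewed, about 8 in all and at most 12, crops included, and the job is handed in when it is done.

```bash
mkdir -p pics; cat > h.py <<'E'
from bench import *
import numpy as np, cv2, json
from scipy.spatial.transform import Rotation as R
def snap(name,fn):
    s=get_state(); d=get_image(name); im=np.array(d["image"])
    if "tool_from_camera" in d:
        T=np.array(d["tool_from_camera"]); Rt=R.from_rotvec(s["tool_rot"]).as_matrix()
        d["rotation"]=Rt@T[:3,:3]; d["position"]=np.array(s["position"])+Rt@T[:3,3]
    d["rotation"]=np.array(d["rotation"]); d["position"]=np.array(d["position"])
    cv2.imwrite(fn,im[:,:,::-1]); return d
def ray(d,u,v):
    r=d["rotation"]@np.array([(u-d["cx"])/d["fx"],(v-d["cy"])/d["fy"],1]); return d["position"],r/np.linalg.norm(r)
def onz(d,u,v,z):
    p,r=ray(d,u,v); return p+r*(z-p[2])/r[2]
def proj(d,P):
    c=d["rotation"].T@(np.array(P)-d["position"]); return d["fx"]*c[0]/c[2]+d["cx"],d["fy"]*c[1]/c[2]+d["cy"]
E
python3 - <<'E'
from h import *
import pickle
s=get_state(); print({k:np.round(v,3).tolist() for k,v in s.items()})
for n in("top","scene"):
    d=snap(n,f"pics/{n}0.png"); pickle.dump(d,open(n+".pkl","wb")); print(n,d["fx"],d["cx"],d["cy"],d["position"],d["rotation"].round(3).tolist())
E
```

```text
{'time': 0.0, 'joint_positions': [1.201, 0.322, -0.07, 1.452, 0.023, 1.371, -0.057], 'qd': [0.002, -0.0, 0.001, 0.0, 0.0, -0.001, -0.001], 'joint_torque': [-0.001, -49.129, -0.404, -31.253, -0.064, 0.044, 0.0], 'position': [0.243, -0.602, 0.221], 'tool_rot': [-3.082, -0.599, 0.001], 'ft_force': [0.233, 0.645, -0.135], 'torque': [-0.004, 0.009, -0.019], 'grip_width': 1.001}
top 384.92571243476743 322.30155682449964 199.2839190544713 [ 0.50218986 -0.07201474  1.12587785] [-2.163, 2.224, -0.012]
scene 502.88853792764974 318.5750873611087 199.49333766219615 [ 1.17211386 -0.86186934  0.8928232 ] [-2.136, -0.749, 0.351]
```

View pics/top0.png

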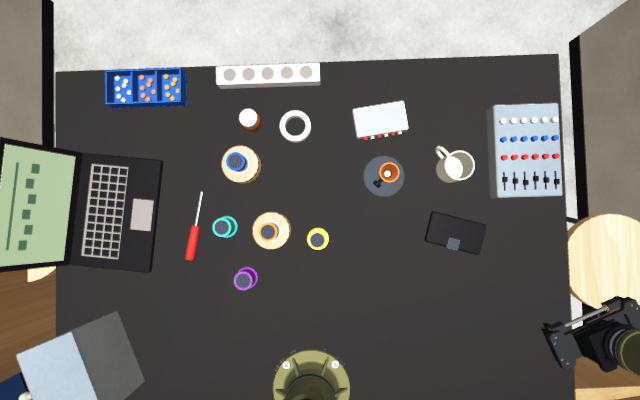

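View pics/scene0.png

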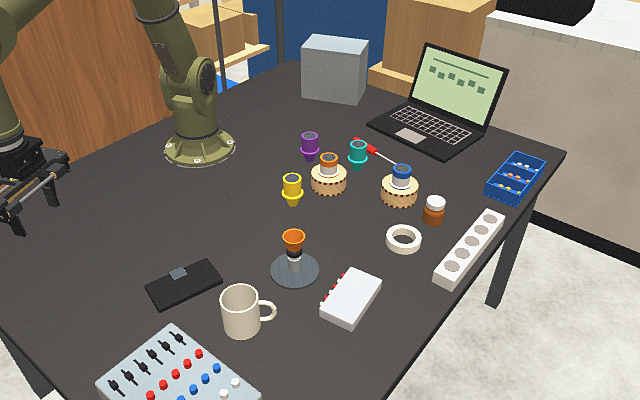

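```bash
sed -i 's/d\["rotation"\]=np.array(d\["rotation"\])/d["rotation"]=(lambda r: r if r.shape==(3,3) else R.from_rotvec(r).as_matrix())(np.array(d["rotation"]))/' h.py
python3 - <<'E'
from h import *
import pickle
o={}
for n in("top","scene"):
    d=pickle.load(open(n+".pkl","rb")); d["rotation"]=R.from_rotvec(d["rotation"].ravel() if d["rotation"].size==3 else 0).as_matrix(); o[n]=d
    pickle.dump(d,open(n+".pkl","wb"))
    im=d["image"]; hsv=cv2.cvtColor(np.array(im),cv2.COLOR_RGB2HSV)
    m=((hsv[...,0]>=5)&(hsv[...,0]<=18)&(hsv[...,1]>190)&(hsv[...,2]>100)).astype(np.uint8)
    k,l,st,c=cv2.connectedComponentsWithStats(m)
    for i in range(1,k):
        if st[i,4]>25: print(n,st[i],c[i].round(1), onz(d,*c[i],.1).round(3))
t=o["top"]
for uv in((270,231),): print(onz(t,*uv,.102))
ims=[]
ims.append(cv2.resize(np.array(t["image"])[140:260,210:420],None,fx=3.8,fy=3.8,interpolation=2))
s=np.array(o["scene"]["image"])[140:300,260:360]
cv2.imwrite("pics/c1.png",ims[0][:,:,::-1]); cv2.imwrite("pics/c2.png",cv2.resize(s,None,fx=3.7,fy=3.7,interpolation=2)[:,:,::-1])
E
```

```text
top [381 164  17  17 137] [390.1 170.9] [ 0.607 -0.232  0.1  ]
scene [320 157  18  10  96] [328.2 162.9] [0.473 0.074 0.1  ]
scene [424 206  20  20  91] [435.3 212.9] [0.812 0.067 0.1  ]
scene [283 229  22  23 329] [293.5 239.3] [ 0.602 -0.224  0.1  ]
[0.45572958 0.09168284 0.102     ]
```

View pics/c1.png

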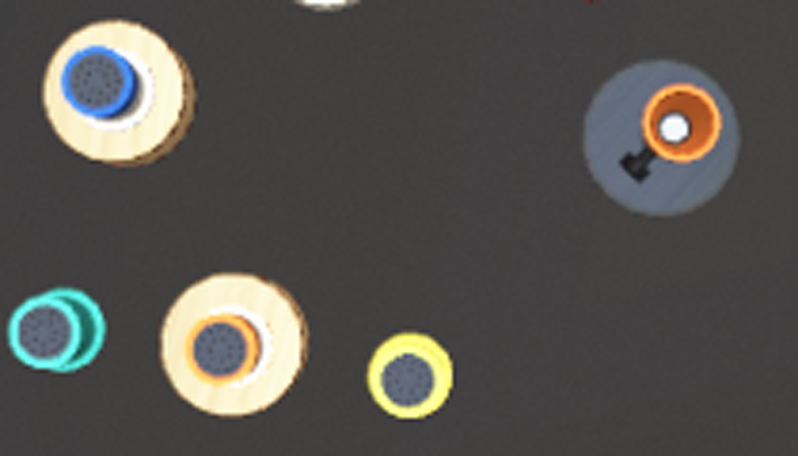

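View pics/c2.png

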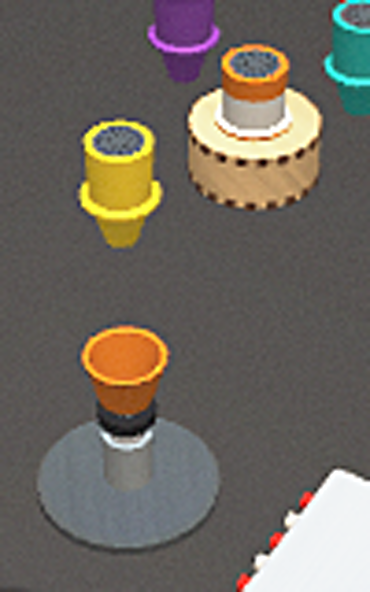

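```bash
python3 - <<'E'
from h import *
import pickle
t,s=[pickle.load(open(n+".pkl","rb")) for n in("top","scene")]
def tri(a,b):
    (p,r),(q,e)=ray(t,*a),ray(s,*b)
    k=np.linalg.lstsq(np.c_[r,-e],q-p,rcond=None)[0]; A,B=p+k[0]*r,q+k[1]*e; return ((A+B)/2).round(4),np.linalg.norm(A-B).round(4)
print("cup rim",tri((389.1,172.0),(293.2,236.2)))
print("base",onz(t,383.6,175.7,.012),onz(s,260+128/3.7,140+483/3.7,.012))
print("pod top",tri((268.1,231.3),(328.6,157.8)),onz(t,268.1,231.3,.102),onz(s,328.6,157.8,.102))
print("rest top",onz(t,210+231/3.8,140+344/3.8,.05))
print("yellow",onz(t,210+408/3.8,140+379/3.8,.09),"tq",onz(t,210+44/3.8,140+331/3.8,.09))
Rt=R.from_rotvec(get_state()["tool_rot"]).as_matrix(); print(Rt.round(3))
E
```

```text
cup rim (array([ 0.6032, -0.2274,  0.1123]), np.float64(0.0013))
base [ 0.60242249 -0.22706543  0.012     ] [ 0.61234934 -0.23537918  0.012     ]
pod top (array([0.4556, 0.0982, 0.0972]), np.float64(0.0019)) [0.45506709 0.09677645 0.102     ] [0.46053898 0.09304007 0.102     ]
rest top [0.45463353 0.09775027 0.05      ]
yellow [ 0.42840363 -0.03340718  0.09      ] tq [0.46916601 0.2246166  0.09      ]
[[ 0.927  0.374 -0.001]
 [ 0.374 -0.927  0.002]
 [-0.    -0.002 -1.   ]]
```

```bash
python3 -m jog '[[20,30,8,0],[50,75,18,0],[85,125,26,0],[120,180,28,0],[160,235,28,0],[195,290,28,0],[222,330,28,0],[237,352,28,0]]' 1 && python3 -m jog '[[-3,40,0,0],[-8,90,0,0],[-12,145,0,0],[-16,200,0,0],[-20,255,0,0],[-23,310,0,0],[-25,348,0,0],[-25,348,0,0]]'
python3 - <<'E'
from h import *
import pickle
d=snap("wrist","pics/w1.png"); pickle.dump(d,open("w1.pkl","wb")); print(d["position"],d["rotation"].round(2).tolist(),get_state()["joint_positions"])
print(proj(d,[.455,.097,.102]))
E
```

```text
time: 1.1
position: [0.4822, -0.2463, 0.2504]
tool_rot: [-3.081, -0.608, -0.001]
ft_force: [0.6, 0.2, 0.4]
grip_width: 1.001
time: 2.1
position: [0.4545, 0.1009, 0.2505]
tool_rot: [-3.081, -0.61, 0.0]
ft_force: [0.3, -1.0, -0.3]
grip_width: 1.001
[0.52714388 0.13042234 0.41110954] [[0.38, -0.89, -0.26], [-0.92, -0.37, -0.11], [-0.0, 0.28, -0.96]] [ 0.48549687 -0.07897621 -0.70862014  1.82185214 -0.05174616  1.38044334
 -1.39556539]
(np.float64(320.68748791143713), np.float64(187.41400424649865))
```

View pics/w1.png

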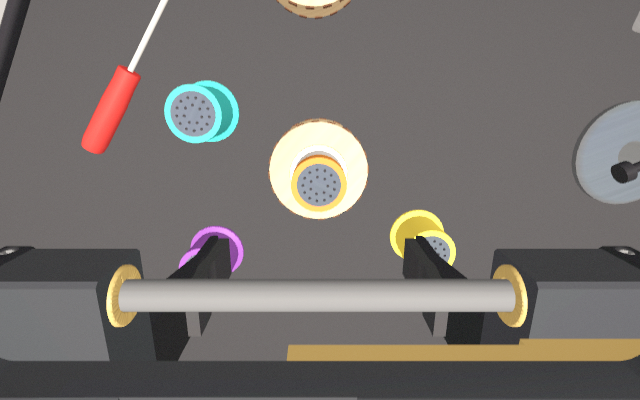

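```bash
python3 - <<'E'
from h import *
import pickle
d=pickle.load(open("w1.pkl","rb"))
im=np.array(d["image"]); hsv=cv2.cvtColor(im,cv2.COLOR_RGB2HSV)
m=((hsv[...,0]>=8)&(hsv[...,0]<=22)&(hsv[...,1]>140)&(hsv[...,2]>150)).astype(np.uint8); m[:145]=0;m[230:]=0;m[:,:280]=0;m[:,360:]=0
c=max(cv2.findContours(m,0,1)[0],key=cv2.contourArea); (u,v),ax,a=cv2.fitEllipse(cv2.convexHull(c)); print(u,v,ax)
p=onz(d,u,v,.102); print("pod top(band outer)",p)
g=((im.max(2)<120)).astype(np.uint8); g[:150]=0;g[225:]=0;g[:,:285]=0;g[:,350:]=0
g=cv2.morphologyEx(g,3,np.ones((5,5))); c=max(cv2.findContours(g,0,1)[0],key=cv2.contourArea); e=cv2.fitEllipse(c); print(e,onz(d,*e[0],.102))
print("rest c",onz(d,318.5,170,.05))
print(np.array(get_state()["position"]))
E
```

```text
318.164306640625 176.2928466796875 (43.382991790771484, 49.79505157470703)
pod top(band outer) [0.46361935 0.10301759 0.102     ]
((315.9100036621094, 216.25160217285156), (18.137781143188477, 71.06884002685547), 90.8128662109375) [0.42792139 0.09054682 0.102     ]
rest c [0.45924725 0.10063451 0.05      ]
[0.45491428 0.09835228 0.25039799]
```

```bash
python3 - <<'E'
from h import *
import pickle
d=pickle.load(open("w1.pkl","rb"))
im=np.array(d["image"]); hsv=cv2.cvtColor(im,cv2.COLOR_RGB2HSV)
print("TCP px",proj(d,get_state()["position"]), "fx",d["fx"])
for r in range(146,226,6): print(r,im[r,319].tolist(),hsv[r,319].tolist())
m=((hsv[...,1]>150)&(hsv[...,2]>150)&(hsv[...,0]<25)).astype(np.uint8); m[:145]=0;m[230:]=0;m[:,:280]=0;m[:,360:]=0
for c in cv2.findContours(m,0,1)[0]:
    if len(c)>20: print(cv2.boundingRect(c),cv2.fitEllipse(c))
b=((im[...,2]>=im[...,0].astype(int)-5)&(im.max(2)<150)).astype(np.uint8); b[:160]=0;b[212:]=0;b[:,:294]=0;b[:,345:]=0
b=cv2.morphologyEx(b,3,np.ones((7,7)))
for c in cv2.findContours(b,0,1)[0]:
    if len(c)>20: e=cv2.fitEllipse(c); print("grille",cv2.boundingRect(c),e,onz(d,*e[0],.102))
E
```

```text
TCP px (np.float64(321.225479853403), np.float64(260.62412949459423)) fx 353.55241685118017
146 [255, 255, 255] [0, 0, 255]
152 [209, 201, 190] [17, 23, 209]
158 [255, 232, 123] [25, 132, 255]
164 [160, 167, 179] [109, 27, 179]
170 [160, 166, 180] [111, 28, 180]
176 [158, 166, 179] [109, 30, 179]
182 [155, 162, 176] [110, 30, 176]
188 [153, 160, 172] [109, 28, 172]
194 [157, 165, 177] [108, 29, 177]
200 [159, 165, 177] [110, 26, 177]
206 [255, 194, 163] [10, 92, 255]
212 [255, 255, 222] [30, 33, 255]
218 [255, 252, 208] [28, 47, 255]
224 [115, 111, 110] [6, 11, 115]
(294, 155, 49, 17) ((318.71533203125, 191.02789306640625), (59.9975471496582, 70.45941925048828), 177.17091369628906)
grille (326, 181, 10, 10) ((331.3520202636719, 185.29751586914062), (9.249631881713867, 9.326944351196289), 10.55346393585205) [0.4604694  0.08887086 0.102     ]
grille (301, 168, 31, 34) ((317.69989013671875, 184.9849395751953), (29.065380096435547, 30.49799919128418), 174.4977569580078) [0.45606172 0.10035268 0.102     ]
```

```bash
cat >> h.py <<'E'
def grille(d,box,z,show=True):
    im=np.array(d["image"]).astype(int); x0,y0,x1,y1=box
    b=np.zeros(im.shape[:2],np.uint8); b[y0:y1,x0:x1]=(im[...,2]-im[...,0]>8)[y0:y1,x0:x1]
    b=cv2.morphologyEx(b,3,np.ones((7,7))); c=max(cv2.findContours(b,0,1)[0],key=cv2.contourArea)
    e=cv2.fitEllipse(cv2.convexHull(c)); p=onz(d,*e[0],z); print("grille",np.round(e[0],1),np.round(e[1],1),p.round(4)); return p
E
python3 - <<'E'
from h import *
import pickle
d=pickle.load(open("w1.pkl","rb")); grille(d,(285,150,355,215),.102)
t=pickle.load(open("top.pkl","rb")); grille(t,(258,220,282,243),.102)
E
```

```text
grille [318.4 184.5] [41. 43.] [0.4567 0.1    0.102 ]
grille [267.3 231.5] [12.6 13.3] [0.4546 0.099  0.102 ]
```

```bash
python3 -m jog '[[1,1,-25,0],[1,1,-55,0],[1,1,-85,0],[1,1,-115,0],[1,1,-140,0],[1,1,-165,0],[1,1,-180,0],[1,1,-186,0]]' && python3 -m jog '[[0,0,0,0],[0,0,0,0],[0,0,0,0],[0,0,0,0],[0,0,0,0],[0,0,0,0],[0,0,0,0],[0,0,0,0]]' -1 20 && python3 -m jog '[[0,0,0,0],[0,0,0,0],[0,0,0,0],[0,0,0,0],[0,0,0,0],[0,0,0,0],[0,0,0,0],[0,0,0,0]]' -1 45
```

```text
time: 3.15
position: [0.4561, 0.0973, 0.0638]
tool_rot: [-3.084, -0.597, 0.002]
ft_force: [0.4, 0.1, -0.4]
grip_width: 1.001
time: 4.15
position: [0.4565, 0.0986, 0.0649]
tool_rot: [-3.084, -0.599, -0.0]
ft_force: [-1.1, 1.5, 4.9]
grip_width: 0.568
time: 5.15
position: [0.4565, 0.0986, 0.0649]
tool_rot: [-3.084, -0.599, -0.0]
ft_force: [-0.9, 1.5, 4.4]
grip_width: 0.57
```

```bash
python3 -m jog '[[0,0,4,0],[0,0,12,0],[0,0,25,0],[0,0,45,0],[0,0,70,0],[0,0,100,0],[0,0,130,0],[0,0,150,0]]' && python3 -m jog '[[10,-10,5,0],[25,-40,10,0],[50,-90,10,0],[75,-150,10,0],[100,-210,10,0],[125,-270,10,0],[142,-315,10,0],[147,-325,10,0]]' && python3 -m jog '[[0,0,0,0],[0,0,0,0],[0,0,0,0],[0,0,0,0],[0,0,0,0],[0,0,0,0],[0,0,0,0],[0,0,0,0]]'
python3 - <<'E'
from h import *
import pickle
for n in("wrist","scene","top"):
    d=snap(n,f"pics/{n}2.png"); pickle.dump(d,open(n+"2.pkl","wb"))
    im=np.array(d["image"])
    if n=="wrist": a=im[100:400,160:480]; a=cv2.resize(a,(400,375))
    if n=="scene": b=cv2.resize(im[140:290,215:375],(400,375),interpolation=2)
cv2.imwrite("pics/c3.png",np.hstack([a,b])[:,:,::-1])
E
```

```text
time: 6.15
position: [0.4569, 0.0984, 0.2169]
tool_rot: [3.083, 0.599, 0.004]
ft_force: [-0.1, 0.6, -2.6]
grip_width: 0.564
time: 7.15
position: [0.6024, -0.2342, 0.2218]
tool_rot: [3.086, 0.586, -0.006]
ft_force: [0.1, 0.2, -3.9]
grip_width: 0.563
time: 8.15
position: [0.6034, -0.2268, 0.2246]
tool_rot: [3.084, 0.599, -0.0]
ft_force: [0.6, 0.2, -2.7]
grip_width: 0.567
```

View pics/c3.png

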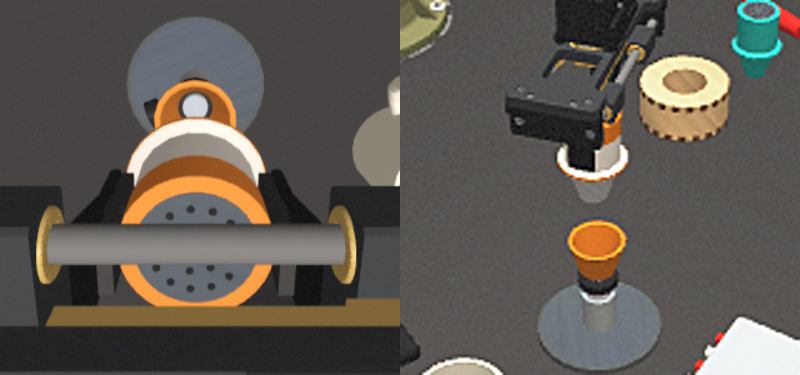

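```bash
python3 - <<'E'
from h import *
import pickle
d=pickle.load(open("wrist2.pkl","rb")); im=np.array(d["image"]).astype(int)
p=get_state()["position"]; print("tcp",p)
# use commanded pose for camera
T=np.array(d["tool_from_camera"]); Rt=R.from_rotvec([3.084,.599,0]).as_matrix(); C=np.array([.603,-.227,.225]); d["rotation"]=Rt@T[:3,:3]; d["position"]=C+Rt@T[:3,3]
grille(d,(255,245,380,345),.225+.038)
# orange outer ring of pod top sides, rows 255..345
hsv=cv2.cvtColor(im.astype(np.uint8),cv2.COLOR_RGB2HSV)
b=((im[...,2]-im[...,0]>6)&(im.max(2)<190)&(im.max(2)>70)).astype(np.uint8); b[:105]=0; b[195:]=0; b[:,:255]=0; b[:,380:]=0
b=cv2.morphologyEx(b,2,np.ones((3,3)))
c=max(cv2.findContours(b,0,1)[0],key=cv2.contourArea)[:,0]
x,y,w,h=cv2.boundingRect(c); print("disk bbox",x,y,w,h)
# upper-half outline of disk: topmost & leftmost/rightmost pts
top={}
for u,v in c: top[u]=min(v,top.get(u,999))
pts=np.array([onz(d,u,v,.012)[:2] for u,v in top.items() if v<158])
A=np.c_[2*pts,np.ones(len(pts))]; s=np.linalg.lstsq(A,(pts**2).sum(1),rcond=None)[0]; print("disk fit",s[:2],np.sqrt(s[2]+s[0]**2+s[1]**2),len(pts))
m=((hsv[...,0]>=3)&(hsv[...,0]<=20)&(hsv[...,1]>130)).astype(np.uint8); m[:150]=0;m[205:]=0;m[:,:270]=0;m[:,365:]=0
ys,xs=np.nonzero(m); 
for r in range(162,196,3):
    q=xs[ys==r]; 
    if len(q): print(r,q.min(),q.max(),(q.min()+q.max())/2)
print("pred cup rim centre",proj(d,[.603,-.227,.112]),"radius px",proj(d,np.array([.603,-.227,.112])+.0268*Rt[:,1]))
sc=pickle.load(open("scene2.pkl","rb"))
for P in([.603,-.227,.112],[.603,-.227,.225-.053],[.603,-.227,.225-.011]): print("scene",np.round(proj(sc,P),1))
E
```

```text
tcp [ 0.60339295 -0.22676815  0.22455496]
grille [315.9 299. ] [83.2 97.1] [ 0.6044 -0.2263  0.263 ]
disk bbox 264 115 105 80
disk fit [ 0.60508825 -0.22628734] 0.05669808086169214 103
165 306 326 316.0
168 300 331 315.5
171 295 336 315.5
174 292 339 315.5
177 290 342 316.0
180 288 344 316.0
183 285 345 315.0
186 285 346 315.5
189 284 348 316.0
192 283 348 315.5
195 283 348 315.5
pred cup rim centre (np.float64(316.4191037126575), np.float64(197.17449447722143)) radius px (np.float64(349.7174842244966), np.float64(197.15576384007815))
scene [293.  236.2]
scene [292.4 216.2]
scene [291.9 201.3]
```

```bash
python3 -m jog '[[0,0,-8,0],[0,0,-20,0],[0,0,-35,0],[0,0,-50,0],[0,0,-60,0],[0,0,-64,0],[0,0,-66,0],[0,0,-67,0]]' && python3 -m jog '[[0,0,-1.5,0],[0,0,-3,0],[0,0,-4.5,0],[0,0,-6,0],[0,0,-7.5,0],[0,0,-9,0],[0,0,-10,0],[0,0,-11,0]]' | tee /tmp/a && python3 -m jog '[[0,0,-0.5,0],[0,0,-1,0],[0,0,-1.5,0],[0,0,-2,0],[0,0,-2.5,0],[0,0,-3,0],[0,0,-3,0],[0,0,-3,0]]'
```

```text
time: 9.3
position: [0.6037, -0.2268, 0.158]
tool_rot: [3.083, 0.599, 0.001]
ft_force: [-1.5, -0.4, -2.3]
grip_width: 0.565
time: 10.3
position: [0.6034, -0.2267, 0.1465]
tool_rot: [3.084, 0.599, 0.0]
ft_force: [0.5, -0.6, -2.8]
grip_width: 0.568
time: 11.3
position: [0.6034, -0.2267, 0.1436]
tool_rot: [3.084, 0.599, -0.0]
ft_force: [0.2, 0.5, -3.0]
grip_width: 0.562
```

```bash
python3 -m jog '[[0,0,-0.5,0],[0,0,-1,0],[0,0,-1.5,0],[0,0,-2,0],[0,0,-2.5,0],[0,0,-3,0],[0,0,-3,0],[0,0,-3,0]]'
```

```text
time: 12.3
position: [0.6035, -0.2266, 0.1407]
tool_rot: [3.084, 0.599, 0.0]
ft_force: [0.2, 0.2, -1.9]
grip_width: 0.564
```

```bash
python3 -m jog '[[0,0,-0.5,0],[0,0,-1,0],[0,0,-1.5,0],[0,0,-2,0],[0,0,-2.5,0],[0,0,-3,0],[0,0,-3,0],[0,0,-3,0]]'
python3 - <<'E'
from h import *
d=snap("wrist","pics/w3.png"); s=snap("scene","pics/s3.png"); a=cv2.resize(np.array(d["image"])[100:400,160:480],(400,375)); b=cv2.resize(np.array(s["image"])[170:290,228:356],(400,375),interpolation=2)
cv2.imwrite("pics/c4.png",np.hstack([a,b])[:,:,::-1])
E
```

```text
time: 13.3
position: [0.6037, -0.2263, 0.1378]
tool_rot: [-3.084, -0.6, -0.001]
ft_force: [1.4, 1.9, 0.9]
grip_width: 0.566
```

View pics/c4.png

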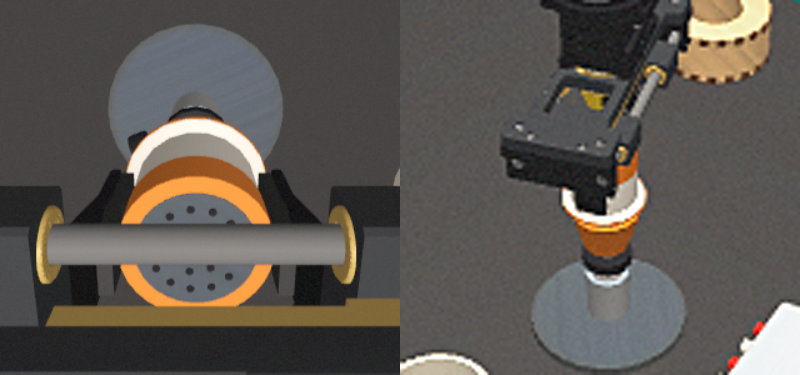

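```bash
python3 -m jog '[[0.3,0.4,0,0],[0.6,0.8,0,0],[0.6,0.8,-0.2,0],[0.6,0.8,-0.4,0],[0.6,0.8,-0.6,0],[0.6,0.8,-0.8,0],[0.6,0.8,-1,0],[0.6,0.8,-1,0]]'
```

```text
time: 14.4
position: [0.6041, -0.226, 0.1367]
tool_rot: [3.084, 0.599, 0.0]
ft_force: [2.3, 1.7, 1.1]
grip_width: 0.562
```

```bash
python3 -m jog '[[0.4,0.3,0,0],[0.8,0.6,0,0],[1.2,0.9,0,0],[1.2,0.9,-0.2,0],[1.2,0.9,-0.4,0],[1.2,0.9,-0.6,0],[1.2,0.9,-0.8,0],[1.2,0.9,-0.8,0]]'
```

```text
time: 15.4
position: [0.6048, -0.2256, 0.1357]
tool_rot: [3.084, 0.599, -0.001]
ft_force: [-2.1, -0.8, 3.4]
grip_width: 0.566
```

```bash
python3 -m jog '[[-0.3,-0.1,0,0],[-0.5,-0.2,0,0],[-0.5,-0.2,-0.2,0],[-0.5,-0.2,-0.4,0],[-0.5,-0.2,-0.6,0],[-0.5,-0.2,-0.8,0],[-0.5,-0.2,-1,0],[-0.5,-0.2,-1,0]]'
```

```text
time: 16.4
position: [0.6047, -0.2255, 0.1348]
tool_rot: [3.083, 0.599, 0.0]
ft_force: [-1.1, -1.6, 2.9]
grip_width: 0.568
```

```bash
python3 -m jog '[[-0.2,-0.3,-0.2,0],[-0.2,-0.3,-0.4,0],[-0.2,-0.3,-0.6,0],[-0.2,-0.3,-0.8,0],[-0.2,-0.3,-1,0],[-0.2,-0.3,-1.2,0],[-0.2,-0.3,-1.5,0],[-0.2,-0.3,-1.5,0]]'
```

```text
time: 17.4
position: [0.6046, -0.2255, 0.1333]
tool_rot: [3.084, 0.599, 0.0]
ft_force: [-0.0, -2.1, 1.6]
grip_width: 0.561
```

```bash
python3 -m jog '[[0,0,-0.2,0],[0,0,-0.4,0],[0,0,-0.6,0],[0,0,-0.8,0],[0,0,-1,0],[0,0,-1.2,0],[0,0,-1.5,0],[0,0,-1.5,0]]'
```

```text
time: 18.4
position: [0.6045, -0.2256, 0.1318]
tool_rot: [3.084, 0.599, 0.0]
ft_force: [-0.9, -2.1, 3.3]
grip_width: 0.563
```

```bash
python3 -m jog '[[0,-0.3,-0.2,0],[0,-0.5,-0.4,0],[0,-0.5,-0.6,0],[0,-0.5,-0.8,0],[0,-0.5,-1,0],[0,-0.5,-1.2,0],[0,-0.5,-1.5,0],[0,-0.5,-1.5,0]]'
```

```text
time: 19.4
position: [0.6044, -0.2257, 0.1302]
tool_rot: [-3.083, -0.599, 0.0]
ft_force: [0.1, -0.6, 3.4]
grip_width: 0.566
```

```bash
python3 -m jog '[[0,0,-0.2,0],[0,0,-0.4,0],[0,0,-0.6,0],[0,0,-0.8,0],[0,0,-1,0],[0,0,-1.2,0],[0,0,-1.5,0],[0,0,-1.5,0]]'
```

```text
time: 20.4
position: [0.6045, -0.2258, 0.1287]
tool_rot: [-3.084, -0.599, 0.0]
ft_force: [-0.9, 0.9, 2.2]
grip_width: 0.565
```

```bash
f=$(python3 -c "
from bench import *
print(int(get_state()['ft_force'][2]<6))"); [ $f = 1 ] && python3 -m jog '[[0,0,-0.2,0],[0,0,-0.4,0],[0,0,-0.6,0],[0,0,-0.8,0],[0,0,-1,0],[0,0,-1.2,0],[0,0,-1.5,0],[0,0,-1.5,0]]'
```

```text
time: 21.4
position: [0.6046, -0.2258, 0.1282]
tool_rot: [3.084, 0.599, 0.001]
ft_force: [-3.0, 2.6, 7.3]
grip_width: 0.559
```

```bash
python3 -m jog '[[-0.1,0.1,0,0],[-0.3,0.2,-0.1,0],[-0.3,0.2,-0.2,0],[-0.3,0.2,-0.3,0],[-0.3,0.2,-0.4,0],[-0.3,0.2,-0.5,0],[-0.3,0.2,-0.5,0],[-0.3,0.2,-0.5,0]]'
```

```text
time: 22.4
position: [0.6046, -0.2258, 0.128]
tool_rot: [3.083, 0.599, 0.001]
ft_force: [-2.7, 1.8, 8.4]
grip_width: 0.565
```

```bash
python3 -m jog '[[-0.1,0.1,-0.2,0],[-0.2,0.2,-0.4,0],[-0.2,0.2,-0.6,0],[-0.2,0.2,-0.8,0],[-0.2,0.2,-1,0],[-0.2,0.2,-1,0],[-0.2,0.2,-1,0],[-0.2,0.2,-1,0]]'
```

```text
time: 23.4
position: [0.6046, -0.2257, 0.1277]
tool_rot: [3.083, 0.599, 0.002]
ft_force: [-3.1, 2.7, 11.5]
grip_width: 0.564
```

```bash
python3 -m jog '[[-0.1,0.1,-0.3,0],[-0.3,0.3,-0.6,0],[-0.3,0.3,-0.9,0],[-0.3,0.3,-1.2,0],[-0.3,0.3,-1.5,0],[-0.3,0.3,-1.8,0],[-0.3,0.3,-1.8,0],[-0.3,0.3,-1.8,0]]'
```

```text
time: 24.4
position: [0.6047, -0.2257, 0.1272]
tool_rot: [3.082, 0.599, 0.004]
ft_force: [-3.7, 3.1, 14.4]
grip_width: 0.569
```

```bash
python3 -m jog '[[0,0,-0.3,0],[-0.2,0.2,-0.6,0],[-0.2,0.2,-0.9,0],[-0.2,0.2,-1,0],[-0.2,0.2,-1,0],[-0.2,0.2,-1,0],[-0.2,0.2,-1,0],[-0.2,0.2,-1,0]]'; python3 -m jog '[[0,0,0,0],[0,0,0,0],[0,0,0,0],[0,0,0,0],[0,0,0,0],[0,0,0,0],[0,0,0,0],[0,0,0,0]]'
```

```text
time: 25.4
position: [0.6048, -0.2256, 0.1269]
tool_rot: [3.081, 0.598, 0.005]
ft_force: [-4.2, 2.3, 18.1]
grip_width: 0.565
time: 26.4
position: [0.6048, -0.2257, 0.1269]
tool_rot: [3.081, 0.598, 0.005]
ft_force: [-4.2, 3.4, 18.3]
grip_width: 0.566
```

```bash
python3 -m jog '[[0,0,0,0],[0,0,0,0],[0,0,0,0],[0,0,0,0],[0,0,0,0],[0,0,0,0],[0,0,0,0],[0,0,0,0]]'; python3 -m jog '[[0,0,0.6,0],[0,0,1.2,0],[0.2,-0.1,1.8,0],[0.4,-0.3,2.4,0],[0.5,-0.4,3,0],[0.6,-0.5,3.6,0],[0.6,-0.5,4.2,0],[0.6,-0.5,4.5,0]]'
```

```text
time: 27.4
position: [0.6048, -0.2256, 0.1269]
tool_rot: [3.081, 0.598, 0.005]
ft_force: [-4.3, 2.4, 18.4]
grip_width: 0.565
time: 28.4
position: [0.6045, -0.2258, 0.1283]
tool_rot: [3.083, 0.599, 0.001]
ft_force: [-1.1, 2.0, 6.3]
grip_width: 0.565
```

```bash
python3 -m jog '[[0,0,0.3,0],[0,0,0.6,0],[0.1,0,0.9,0],[0.1,0,1.2,0],[0.1,0,1.4,0],[0.1,0,1.4,0],[0.1,0,1.4,0],[0.1,0,1.4,0]]'; python3 -m jog '[[0,0,0,0],[0,0,0,0],[0,0,0,0],[0,0,0,0],[0,0,0,0],[0,0,0,0],[0,0,0,0],[0,0,0,0]]' 0.9 5
```

```text
time: 29.4
position: [0.6043, -0.2258, 0.1288]
tool_rot: [3.084, 0.599, 0.0]
ft_force: [1.4, 1.0, 1.1]
grip_width: 0.564
time: 30.4
position: [0.6042, -0.2257, 0.1289]
tool_rot: [3.084, 0.599, -0.0]
ft_force: [-0.3, -0.1, 0.1]
grip_width: 0.95
```

```bash
python3 -m jog '[[0,0,5,0],[0,0,15,0],[0,0,30,0],[0,0,50,0],[0,0,75,0],[0,0,100,0],[0,0,120,0],[0,0,130,0]]'; python3 -m jog '[[-20,-20,0,0],[-45,-45,0,0],[-70,-70,0,0],[-95,-95,0,0],[-110,-110,0,0],[-110,-110,0,0],[-110,-110,0,0],[-110,-110,0,0]]'
python3 - <<'E'
from h import *
import pickle
s=snap("scene","pics/s5.png"); t=snap("top","pics/t5.png"); pickle.dump((s,t),open("f.pkl","wb"))
a=cv2.resize(np.array(s["image"])[140:300,220:420],(500,400),interpolation=2); b=cv2.resize(np.array(t["image"])[140:220,340:400],(300,400),interpolation=2)
cv2.imwrite("pics/c5.png",np.hstack([a,b])[:,:,::-1])
g=lambda z:np.round(proj(s,[.6045,-.2258,z]),1)
print("expected scene px: pod top",g(.1288+.038),"flange",g(.1288-.011),"top view",np.round(proj(t,[.6045,-.2258,.167]),1))
E
```

```text
time: 31.4
position: [0.6047, -0.2257, 0.261]
tool_rot: [3.083, 0.599, 0.003]
ft_force: [0.3, -0.4, 0.6]
grip_width: 0.953
time: 32.4
position: [0.4953, -0.3341, 0.2588]
tool_rot: [-3.083, -0.603, -0.001]
ft_force: [1.1, -1.7, 0.5]
grip_width: 0.952
expected scene px: pod top [293.3 217.9] flange [293.7 234.3] top view [391.6 169. ]
```

View pics/c5.png

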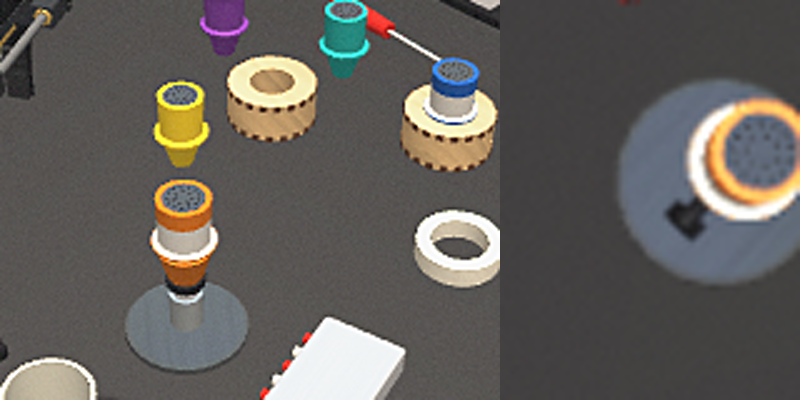

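```bash
python3 -c "
from bench import *
print(close_job(), get_state()['time'])"
```

```text
the job is handed in; nothing more can be done
the job is handed in; nothing more can be done
```

The orange-banded pod is now standing upright in the orange cup, pressed down onto its stop, and I handed the job in at about 32.5 s. No verdict was reported.

- **Pick-up and nesting:** I lifted the pod straight out of the nearer rest and felt for the cup. The foot first touched it with the TCP at about 0.138 m. It met one side first, so I shifted the pod about 1 mm until it nested.
- **Slide to the stop:** I pushed the cup down about 8 mm against a steady load of roughly 5–6 N. At the stop the load rose at about 10 N/mm of TCP travel, matching the buffer's stiffness.
- **Steady push:** The wrist force read 18.1–18.4 N for 2 s, about 21 N on the cup with the pod's weight. I then backed the load off to about 1 N before opening the gripper, and the force read about 0 once it was open.

**Last checks:** In the last pictures the pod's top is within about 1.5 pixels of where it should be and the pod looks upright. The blue pod, look-alikes, tape roll and audio box look undisturbed. I did not check the mug, phone wallet or jar closely in that last view.

**What was not clean:** There was a sideways force of up to about 5 N during the push, from the arm flexing. I had no direct reading of the buffer, so the stop is inferred from force and position.

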